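# Seat the rivet die plate on its press bed

## Task

Take the rectangular die plate by its knob and set it flat on the dark steel bed, clear of the end stop, with its long edge that has the two brass anvils facing the two dowels. Press that edge gently against both dowels, then keep it against them while you slide the plate along until its end presses gently home on the end stop, so that it finally lies flat, touching both dowels and the stop. Never ram or force it against dowels or stop, and leave the round die, the jar and the spool where they are; let go when done.

Things in the scene. Friction and masses are not known exactly. Their poses are not given: they have to be found in the camera images.
- die_plate: loose rectangular aluminium plate, 100 (x) x 140 (y) x 10 mm thick, 0.3 to 0.65 kg, flat on the table. Origin: centre of its underside, z up. Two brass anvils (16 mm diameter, 9 mm high) stand on it near its long +x edge, at x = 34, y = -50 and 50 mm; that edge goes against the dowels, the short +y end against the end stop: seated, its axes are parallel to the bed's
- knob (a point): middle of the die plate's round black knob, on its axis at the plate's centre, 32 mm above the underside; axes as the plate's. The knob is 26 mm in diameter and reaches from 16 to 48 mm above the underside, on an 18 mm steel neck; no anvil is nearer than 45 mm
- edge_a (a point): on the long +x edge of the die plate at x = 50, y = -45, z = 5 mm in the plate's frame: the point that bears on dowel_a when seated
- edge_b (a point): on the long +x edge of the die plate at x = 50, y = 30, z = 5 mm in the plate's frame: the point that bears on dowel_b when seated
- end_edge (a point): middle of the plate's short +y end, at x = 0, y = 70, z = 5 mm in the plate's frame: the end that bears on the end stop
- bed: fixed dark steel bed on the table, 180 (x) x 210 (y) x 12 mm high; origin: centre of its underside. Its +x points roughly away from the robot (turned up to 0.3 rad either way). Two dowels stand along its +x side, the end stop at its +y end; all rigid. With the plate seated, the plate's origin is at x = 6, y = 15, z = 12 mm in the bed's frame
- dowel_a: fixed upright steel dowel, 12 mm diameter, 16 mm high, at x = 62, y = -30 mm in the bed's frame; origin at its foot on the bed's top. Its side towards -x (at x = 56 mm) bears on the plate's edge. Rigid, and marked by more than 25 N; 3 to 10 N is a good push
- dowel_b: the same dowel again, at x = 62, y = 45 mm in the bed's frame; origin at its foot on the bed's top. Sliding is not slippery: the plate's own weight on the bed gives some 2 to 7 N of drag (more if pressed down), and pressing on the dowels adds about as much drag again as the press when sliding along them
- end_stop: fixed steel block, 36 (x) x 14 (y) x 16 mm high, centred at x = 6, y = 92 mm in the bed's frame; origin: centre of its underside on the bed's top. Its face towards -y (at y = 85 mm) bears on the plate's end. Rigid, and marked by more than 25 N; 3 to 10 N is a good push
- round_die: bystander: loose round aluminium die, 88 mm diameter, 10 mm thick, with a knob like the plate's (top at 48 mm) and one anvil; origin: centre of its underside
- rivet_jar: bystander: loose closed glass jar, 56 mm diameter, 70 mm high, origin: centre of its underside
- thread_spool: bystander: loose upright thread spool, 48 mm diameter, 57 mm high, origin: centre of its underside
Not all that is in view belongs to the job. Leave any orange look-alike of the die_plate alone.

How it is judged:
By the outcome, as a careful person would: the job done as asked, in the order asked, and still so for the second after the job is handed in, with the robot touching nothing.
It also fails if it takes over 72 s, if anything falls off the work surface, if the arm or the gripper's body presses on something with over 40 N, if the wrist force passes 120 N, or if a joint passes its speed limit or range.

## Robot

A 7-joint arm with a two-finger parallel gripper is mounted at the origin on the work surface. World frame = base frame: x ahead of the robot, y to its left, z up, the work surface at z = 0. Lengths are in m, angles in rad, forces in N, time in s.
With the tool pointing down it reaches from about 0.425 to 0.925 m from the base axis. Payload 6.8 kg.
Tool frame: the origin (TCP) lies on the centre line of the jaws, within the pads' length; the fingertips stand 25 mm ahead of it and the grasp point (between the pads) lies 6 mm ahead of it; z points along the fingers, y is the direction in which the jaws open and shut (so a half turn about z gives the same grasp; the last joint's range is limited). The gripper opens to 85 mm and grips with 20 to 120 N. Pads are 22 mm wide; open, the fingers measure 114 mm over their backs; the gripper's body (76 mm by 85 mm) begins 54 mm behind the grasp point. The pads swing forward as they close: fully open they stand 13 mm farther back than shut.
Start: joints at [1.079, 0.477, 0.022, 1.555, -0.011, 1.109, -0.083], TCP at [0.253, -0.626, 0.256] pointing down, gripper open.
Joint ranges: [-2.96, 2.96], [-0.34, 2.1], [-1.41, 1.46], [0.24, 2.44], [-1.37, 4.51], [0.17, 1.92], [-2.96, 2.96]. Speed limits (rad/s): [2.39, 2.39, 3.14, 3.14, 3.14, 3.14, 3.14].

## Interface

Orientations are given as a rotation vector (axis times angle).
In Python, from plant import monitor, vision, workorder gives the robot as it stands.
- The arm moves only by the shell command python3 -m crank 'ROWS' [FORCE]. ROWS is text: rows parted by semicolons, each of 7 numbers parted by spaces: the closure, from 0 (fully open) to 1 (shut), then the shift along the tool's x, y, z in units of 25 mm (1.0 is 25 mm), then the turn, a rotation vector about the tool's x, y, z in units of 6 degrees (1.0 is 6 degrees). In form: claw x y z rx ry rz; .... A call has 1 to 10 rows; each row shifts and turns the commanded pose from where the row before left it, along the tool's axes as they then stand; what a row does not reach is not made up. A row lasts 1/10 s, in which the tool goes at most 50 mm and 8.59 degrees, less where a joint would pass 70% of its speed; a pose out of reach is approached as far as the arm can. A call is refused whole if a number of a shift passes 1 or a number of a turn 1, either way. A call with a gripper value outside its range is refused whole. The fingers move at their own pace and stop on an object; FORCE is the grip in N (left out, the last holds). Time passes only in rows, so rows that do not move let the fingers close. It gives the time, the measured TCP pose, the force and the opening at its end, in the units of the state.
- monitor.read_state(): the state, without advancing time (a new reading comes with each control period).
- vision.camera(name): name is "scene" or "top" or "wrist"; returns the picture (420x560x3 uint8, red, green, blue); there is no depth.
- vision.camera_model(name): a dict with "fov_y" (degrees; the focal length in pixels is half the picture's height over the tangent of half this angle, whatever the lens; pixels are square), "cx", "cy" (the principal point, pixels), "distortion" ([k1, k2, p1, p2, k3] as OpenCV has them; the pictures are not rectified), "R" (3x3) and "t" (3): a world point X has camera coordinates R X + t; the wrist camera has in their place "tool_from_camera" (4x4, takes a point from camera to tool coordinates, whose origin is the TCP and whose axes are the flange's). Camera axes: x right, y down, z forward; pixel columns grow to the right and rows downward; lengths in m; the calibration is good to about 2 mm. A picture is of the moment at which its call begins: read the wrist's pose just before it. camera_model takes no time and is no camera call.
- workorder.hand_in(): hands the job in, once; it reports no verdict.
The state is a dict: "time_s": time; "joints": joint angles; "dq": joint speeds; "tau": joint torques, N m; "eef_pos": TCP position; "eef_rot": TCP orientation; "contact_force": force on the tool from outside, world axes, zero at the start; "ft_torque": the same for the moment, N m; "opening": finger opening in m.
Only numpy, scipy, OpenCV 4.12 (cv2) and the standard library are available. Lean on these libraries where they do the work, as an engineer would, in place of code of your own. Each camera call takes 0.05 s, during which the arm holds its last target. There are 200 camera calls.

## Working session

There is one attempt and no reset: what is moved stays moved. The work goes in short steps, Python scripts to look and compute and a shell command to move; the robot and the scene stay as the last step left them, time stands still between calls to the robot, and variables do not carry over. Pictures are saved under pics/ and viewed, about 8 in all and at most 12, crops included, and the job is handed in when it is done.

```bash
ls; mkdir -p pics; python3 - <<'E'
from plant import monitor, vision
import cv2,numpy as np
print(monitor.read_state())
a=vision.camera("top");b=vision.camera("scene")
cv2.imwrite("pics/top0.png",a[...,::-1]);cv2.imwrite("pics/scene0.png",b[...,::-1])
for n in("top","scene","wrist"):print(n,vision.camera_model(n))
E
```

```text
pics
{'time_s': 0.0, 'joints': array([ 1.07889606,  0.47780101,  0.02234291,  1.55644603, -0.01149202,
        1.10929463, -0.08313258]), 'dq': array([-1.24587593e-04,  7.56312203e-04,  5.26012049e-04, -1.19697624e-03,
        1.19390401e-03,  2.03496550e-04,  6.99072123e-06]), 'tau': array([-9.73539718e-04, -5.96460772e+01,  1.60763741e+00, -2.81199574e+01,
        1.24432016e-02,  9.40080383e-03,  2.78248336e-05]), 'eef_pos': array([ 0.25253431, -0.62539516,  0.25532742]), 'eef_rot': array([-3.08220524e+00, -5.98828374e-01,  7.65406943e-04]), 'contact_force': array([0.40156511, 0.02873061, 0.38351026]), 'ft_torque': array([-0.05415836, -0.01918933,  0.0113832 ]), 'opening': 0.0854119744337232}
top {'fov_y': 54.58583813904032, 'cx': 278.47058938057523, 'cy': 211.56452638792734, 'distortion': array([-0.00239229,  0.        ,  0.        ,  0.        ,  0.        ]), 'R': array([[ 0.02508133, -0.99968074, -0.00305629],
       [-0.99862303, -0.02491365, -0.04616652],
       [ 0.04607564,  0.00421   , -0.99892908]]), 't': array([0.03670149, 0.52816633, 0.9384356 ])}
scene {'fov_y': 45.63
[... 192 characters left out ...]
  0.01157448],
       [ 0.37853305, -0.38769577, -0.84047886],
       [-0.57174127,  0.61615795, -0.54172069]]), 't': array([-0.41940119, -0.12023603,  1.60704284])}
wrist {'fov_y': 69.79033416096856, 'cx': 281.2508244507277, 'cy': 210.1813432808474, 'distortion': array([-0.02433421,  0.        ,  0.        ,  0.        ,  0.        ]), 'tool_from_camera': array([[ 2.04338052e-04, -9.62667296e-01, -2.70687338e-01,
         6.77473865e-02],
       [ 9.99999451e-01, -8.15254754e-05,  1.04482112e-03,
         1.32507150e-03],
       [-1.02788304e-03, -2.70687403e-01,  9.62666751e-01,
        -1.16940793e-01],
       [ 0.00000000e+00,  0.00000000e+00,  0.00000000e+00,
         1.00000000e+00]])}
```

View pics/top0.png

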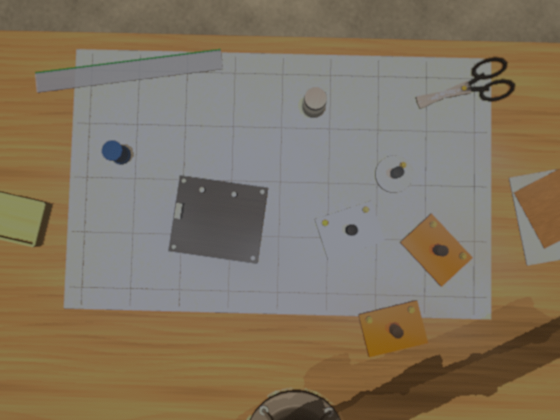

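View pics/scene0.png

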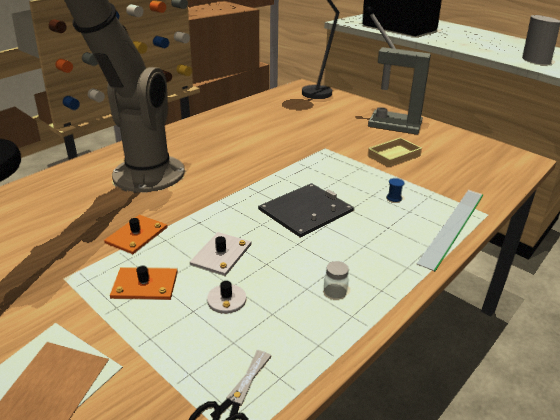

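The top view shows these candidates: an aluminium-coloured plate at (350,230) with its anvils at (325,222) and (366,209), orange look-alikes at (436,250) and (393,328), and a round die at (393,173). The silver rectangle fits the description. The bed is at (218,220) with dowels at about (202,190) and (234,194), and the stop is at (178,211). I'll confirm with an enlarged crop.

```bash
cat > h.py <<'E'
import numpy as np,cv2
from plant import monitor,vision
from scipy.spatial.transform import Rotation as Rn
def cam(n,state=None):
    m=vision.camera_model(n); f=210/np.tan(np.radians(m["fov_y"]/2))
    K=np.array([[f,0,m["cx"]],[0,f,m["cy"]],[0,0,1.]])
    if n=="wrist":
        T=np.eye(4);T[:3,:3]=Rn.from_rotvec(state["eef_rot"]).as_matrix();T[:3,3]=state["eef_pos"]
        W=np.linalg.inv(T@m["tool_from_camera"]);R,t=W[:3,:3],W[:3,3]
    else:R,t=np.array(m["R"]),np.array(m["t"])
    return K,np.array(m["distortion"]),R,t
def ray(c,px,z):
    K,d,R,t=c
    n=cv2.undistortPoints(np.array(px,float).reshape(-1,1,2),K,d).reshape(-1,2)
    D=np.c_[n,np.ones(len(n))]@R;C=-R.T@t
    return C+D*((np.broadcast_to(z,len(n))-C[2])/D[:,2])[:,None]
def proj(c,X):
    K,d,R,t=c
    return cv2.projectPoints(np.array(X,float).reshape(-1,1,3),cv2.Rodrigues(R)[0],t,K,d)[0].reshape(-1,2)
def fitpose(c,px,loc,z0):
    """planar pose x,y,yaw of a body at height z0 from pixels of local points"""
    from scipy.optimize import least_squares
    loc=np.array(loc,float);px=np.array(px,float)
    def res(p):
        R=Rn.from_euler("z",p[2]).as_matrix();return (proj(c,loc@R.T+[p[0],p[1],z0])-px).ravel()
    w=ray(c,px,z0+loc[:,2]);a,b=loc[0],loc[1];yaw=np.arctan2(*(w[1]-w[0])[1::-1])-np.arctan2(*(b-a)[1::-1])
    Rz=Rn.from_euler("z",yaw).as_matrix();t0=(w-loc@Rz.T).mean(0)
    r=least_squares(res,[t0[0],t0[1],yaw]);return r.x,r.fun.reshape(-1,2)
E
python3 - <<'E'
import cv2
a=cv2.imread("pics/top0.png");cv2.imwrite("pics/crop0.png",cv2.resize(a[155:290,160:426],None,fx=3,fy=3,interpolation=cv2.INTER_CUBIC))
E
```

```text
(no output)
```

View pics/crop0.png

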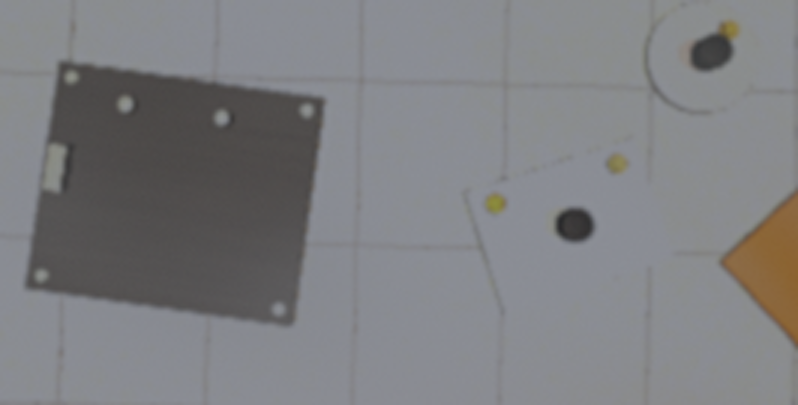

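The crop confirms it. The silver plate has its knob at crop (575,224) and brass anvils at (496,202) and (617,163), and the corner at (466,190) is visible. The bed's corners, dowels and stop are also clear.

```bash
python3 - <<'E'
from h import *
c=cam("top");P=lambda l:[((u+.5)/3-.5+160,(v+.5)/3-.5+155) for u,v in l]
bp,r=fitpose(c,P([(61,62),(324,99),(293,325),(27,288),(125,102),(222,116)]),[(.09,.105,.012),(.09,-.105,.012),(-.09,-.105,.012),(-.09,.105,.012),(.062,.045,.028),(.062,-.03,.028)],0)
print("bed",bp,r.round(1).tolist())
pp,r=fitpose(c,P([(496,202),(617,162),(575,223),(466,190)]),[(.034,.05,.019),(.034,-.05,.019),(0,0,.045),(.05,.07,.01)],0)
print("plate",pp,r.round(1).tolist())
R=Rn.from_euler("z",bp[2]).as_matrix();print("seat",R@[.006,.015,0]+[*bp[:2],0])
print("others",ray(c,[(397,172),(315,97),(112,150),(436,250)],[.048,.07,.057,.04]))
s=monitor.read_state();print(Rn.from_rotvec(s["eef_rot"]).as_matrix().round(3))
E
```

```text
bed [ 0.50676988  0.19015091 -0.11166066] [[-0.5, -0.6], [0.4, -0.8], [0.1, 0.3], [-0.6, 0.2], [0.4, 0.6], [0.3, 0.3]]
plate [ 0.49006555 -0.11643091  0.33696031] [[-0.2, -0.2], [0.5, -0.1], [0.6, 0.2], [-0.9, 0.0]]
seat [0.51440395 0.20438892 0.        ]
others [[ 0.62145436 -0.21540215  0.048     ]
 [ 0.78127107 -0.02511661  0.07      ]
 [ 0.654036    0.4268556   0.057     ]
 [ 0.44789142 -0.30767061  0.04      ]]
[[ 0.927  0.374 -0.001]
 [ 0.374 -0.927  0.001]
 [-0.    -0.002 -1.   ]]
```

```bash
python3 -m crank '0 .97 -.9 0 0 0 0;0 .97 -.9 0 0 0 0;0 .97 -.9 0 0 0 0;0 .97 -.9 0 0 0 0;0 .97 -.9 0 0 0 0;0 .97 -.9 0 0 0 0;0 .97 -.9 0 0 0 0;0 .97 -.9 0 0 0 0;0 .97 -.9 0 0 0 0;0 .97 -.9 0 0 0 0'; python3 -m crank '0 .97 -.9 .3 0 0 0;0 .97 -.9 .3 0 0 0;0 .97 -.9 .3 0 0 0;0 .97 -.9 .3 0 0 0;0 .97 -.9 .3 0 0 0;0 .97 -.9 .3 0 0 0;0 .9 -.9 .3 0 0 0;0 0 0 0 0 0 .44;0 0 0 0 0 0 0;0 0 0 0 0 0 0'
python3 - <<'E'
from h import *
s=monitor.read_state();a=vision.camera("wrist");cv2.imwrite("pics/w1.png",a[...,::-1]);c=cam("wrist",s)
print(s["eef_pos"],Rn.from_rotvec(s["eef_rot"]).as_matrix().round(3))
p=[.490,-.1164];R=Rn.from_euler("z",.337).as_matrix()
print(proj(c,np.array([(.034,.05,.019),(.034,-.05,.019),(0,0,.048),(.05,.07,.01)])@R.T+[*p,0]).round(0).tolist())
E
```

```text
time_s: 1.1
eef_pos: [0.3936, -0.325, 0.2561]
eef_rot: [-3.084, -0.599, 0.001]
contact_force: [0.4, 0.3, -0.6]
opening: 0.0854
time_s: 2.1
eef_pos: [0.4898, -0.1181, 0.2036]
eef_rot: [3.097, 0.528, -0.001]
contact_force: [0.8, 0.4, -0.0]
opening: 0.0854
[ 0.48982951 -0.11810366  0.20363427] [[ 0.943  0.332 -0.001]
 [ 0.332 -0.943 -0.   ]
 [-0.001  0.    -1.   ]]
[[228.0, 160.0], [328.0, 160.0], [278.0, 200.0], [209.0, 143.0]]
```

View pics/w1.png

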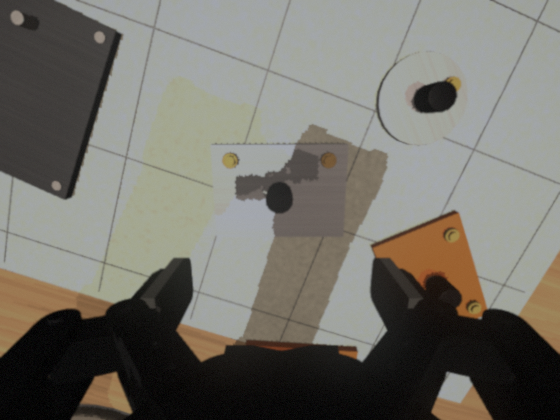

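The wrist view puts the knob at (279,197) and the anvils at (231,160) and (329,159). All are within 3 px of prediction, so I'll descend and grip.

```bash
python3 -m crank '0 0 0 .8 0 0 0;0 0 0 .8 0 0 0;0 0 0 .8 0 0 0;0 0 0 .8 0 0 0;0 0 0 .8 0 0 0;0 0 0 .8 0 0 0;0 0 0 .6 0 0 0;0 0 0 .6 0 0 0;0 0 0 .5 0 0 0;0 0 0 0 0 0 0' 45; python3 -m crank '.3 0 0 0 0 0 0;.5 0 0 0 0 0 0;1 0 0 0 0 0 0;1 0 0 0 0 0 0;1 0 0 0 0 0 0;1 0 0 0 0 0 0;1 0 0 0 0 0 0;1 0 0 0 0 0 0' 45;  python3 -m crank '1 0 0 -.2 0 0 0;1 0 0 -.4 0 0 0;1 0 0 -.6 0 0 0;1 0 0 -.8 0 0 0;1 0 0 0 0 0 0;1 0 0 0 0 0 0'
python3 - <<'E'
from h import *
s=monitor.read_state();a=vision.camera("wrist");cv2.imwrite("pics/w2.png",a[...,::-1])
print(s["eef_pos"],s["contact_force"],s["ft_torque"],Rn.from_rotvec(s["eef_rot"]).as_matrix().round(3))
E
```

```text
time_s: 3.15
eef_pos: [0.489, -0.118, 0.04]
eef_rot: [-3.096, -0.527, 0.004]
contact_force: [0.1, 0.1, -0.8]
opening: 0.0854
time_s: 3.95
eef_pos: [0.4905, -0.1173, 0.042]
eef_rot: [3.097, 0.528, 0.001]
contact_force: [-1.1, 0.9, 5.9]
opening: 0.025
time_s: 4.55
eef_pos: [0.4902, -0.1177, 0.0915]
eef_rot: [3.097, 0.528, 0.001]
contact_force: [-0.3, -0.1, -3.9]
opening: 0.0248
[ 0.49021934 -0.11770495  0.09154442] [-0.34827665 -0.14294381 -3.9238593 ] [-0.04803022 -0.00999356  0.04495198] [[ 0.944  0.331  0.001]
 [ 0.331 -0.944 -0.   ]
 [ 0.001  0.001 -1.   ]]
```

View pics/w2.png

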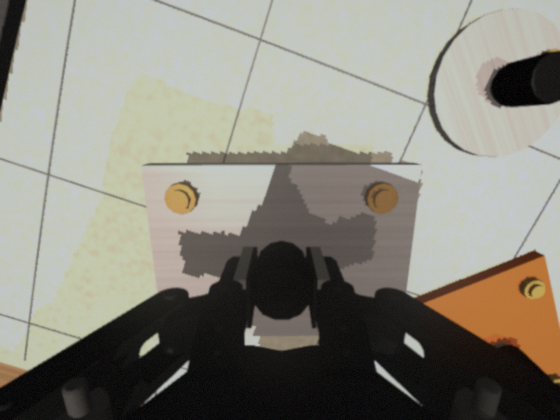

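The plate is held level and square to the tool (anvils at (181,197) and (382,197)), weighing about 4 N. Next I carry it over the bed and turn it.

```bash
python3 -m crank '1 .2 -.5 -.3 0 0 0;1 .37 -.95 -.3 0 0 0;1 .37 -.95 -.3 0 0 0;1 .37 -.95 0 0 0 0;1 .37 -.95 0 0 0 0;1 .37 -.95 0 0 0 0;1 .37 -.95 0 0 0 0;1 .37 -.95 0 0 0 0;1 .37 -.95 0 0 0 0;1 .37 -.95 0 0 0 0'; python3 -m crank '1 .37 -.95 0 0 0 0;1 .37 -.95 0 0 0 0;1 .2 -.4 0 0 0 0;1 .1 -.1 0 0 0 .5;1 0 0 0 0 0 .8;1 0 0 0 0 0 .8;1 0 0 0 0 0 .8;1 0 0 0 0 0 .8;1 0 0 0 0 0 .59;1 0 0 0 0 0 0'
python3 -m crank '1 0 0 0 0 0 0;1 0 0 0 0 0 0'
python3 - <<'E'
from h import *
s=monitor.read_state();a=vision.camera("wrist");cv2.imwrite("pics/w3.png",a[...,::-1]);b=vision.camera("top");cv2.imwrite("pics/t3.png",b[...,::-1])
R=Rn.from_rotvec(s["eef_rot"]).as_matrix();print(s["eef_pos"],s["contact_force"],R.round(3),np.arctan2(R[1,0],R[0,0]))
c=cam("wrist",s);Rb=Rn.from_euler("z",-.1117).as_matrix()
print(proj(c,np.array([(.09,.105,.012),(.09,-.105,.012),(.062,.045,.028),(.062,-.03,.028)])@Rb.T+[.5068,.1902,0]).round(0).tolist())
E
```

```text
time_s: 5.6
eef_pos: [0.4975, 0.1273, 0.1135]
eef_rot: [-3.096, -0.53, 0.002]
contact_force: [1.3, -0.7, -4.2]
opening: 0.0248
time_s: 6.6
eef_pos: [0.5026, 0.1901, 0.1135]
eef_rot: [3.136, -0.176, -0.001]
contact_force: [-0.5, -0.8, -3.4]
opening: 0.0248
time_s: 6.8
eef_pos: [0.503, 0.1903, 0.1137]
eef_rot: [3.137, -0.173, -0.001]
contact_force: [-0.1, -0.8, -4.5]
opening: 0.0245
[0.50297264 0.19028328 0.11367645] [-0.1274785  -0.76729904 -4.51255058] [[ 0.994 -0.11  -0.   ]
 [-0.11  -0.994 -0.   ]
 [-0.     0.    -1.   ]] -0.11037735169852032
[[125.0, 88.0], [432.0, 88.0], [209.0, 130.0], [324.0, 130.0]]
```

View pics/w3.png

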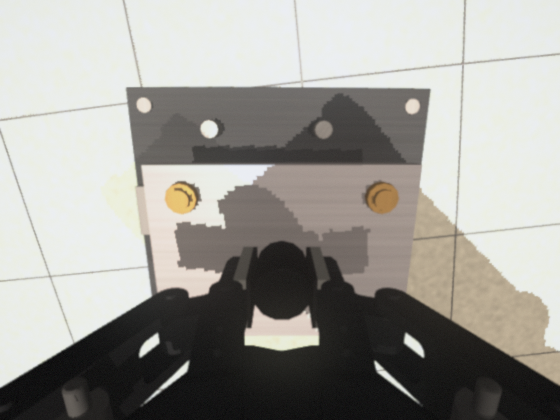

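The bed corners are at (127,88) and (430,89), and the dowels at (209,129) and (324,130). All are within 3 px of prediction, with the plate edge parallel. I'll offset and descend.

```bash
python3 -m crank '1 -.09 .19 0 0 0 0;1 0 0 .4 0 0 0;1 0 0 .5 0 0 0;1 0 0 .5 0 0 0;1 0 0 .4 0 0 0;1 0 0 .2 0 0 0;1 0 0 .1 0 0 0;1 0 0 0 0 0 0;1 0 0 0 0 0 0;1 0 0 0 0 0 0'; for i in 1; do python3 -m crank '1 0 0 .08 0 0 0;1 0 0 0 0 0 0;1 0 0 0 0 0 0'; python3 -m crank '1 0 0 .06 0 0 0;1 0 0 0 0 0 0;1 0 0 0 0 0 0';  done
```

```text
time_s: 7.9
eef_pos: [0.5007, 0.1861, 0.0618]
eef_rot: [-3.136, 0.175, -0.001]
contact_force: [0.0, -0.6, -5.0]
opening: 0.0245
time_s: 8.2
eef_pos: [0.5004, 0.1859, 0.0593]
eef_rot: [3.137, -0.175, 0.0]
contact_force: [-0.1, 0.1, -5.0]
opening: 0.0248
time_s: 8.5
eef_pos: [0.5003, 0.1859, 0.0577]
eef_rot: [3.137, -0.175, -0.0]
contact_force: [0.2, 0.3, -4.4]
opening: 0.0247
```

```bash
for i in 1; do python3 -m crank '1 0 0 .06 0 0 0;1 0 0 0 0 0 0;1 0 0 0 0 0 0'; python3 -m crank '1 0 0 .05 0 0 0;1 0 0 0 0 0 0;1 0 0 0 0 0 0';  done
```

```text
time_s: 8.8
eef_pos: [0.5003, 0.1859, 0.0562]
eef_rot: [3.137, -0.175, -0.0]
contact_force: [-0.1, -0.2, -4.1]
opening: 0.0247
time_s: 9.1
eef_pos: [0.5004, 0.1859, 0.055]
eef_rot: [3.137, -0.175, -0.0]
contact_force: [-0.0, 0.2, -4.9]
opening: 0.0249
```

```bash
python3 -m crank '1 0 0 .03 0 0 0;1 0 0 0 0 0 0;1 0 0 0 0 0 0'; python3 -m crank '1 0 0 .03 0 0 0;1 0 0 0 0 0 0;1 0 0 0 0 0 0'
```

```text
time_s: 9.4
eef_pos: [0.5004, 0.1859, 0.0543]
eef_rot: [3.137, -0.175, -0.0]
contact_force: [0.4, -0.6, -4.9]
opening: 0.0249
time_s: 9.7
eef_pos: [0.5004, 0.186, 0.054]
eef_rot: [3.137, -0.175, 0.0]
contact_force: [-2.1, -0.5, 5.0]
opening: 0.0246
```

```bash
python3 -m crank '1 0 0 -.01 0 0 0;1 0 0 0 0 0 0;1 0 0 0 0 0 0'; python3 -m crank '1 .08 0 0 0 0 0;1 .08 0 0 0 0 0;1 .08 0 0 0 0 0;1 0 0 0 0 0 0;1 0 0 0 0 0 0'
```

```text
time_s: 10.0
eef_pos: [0.5004, 0.186, 0.054]
eef_rot: [-3.137, 0.175, -0.0]
contact_force: [-2.4, -2.1, 5.3]
opening: 0.0248
time_s: 10.5
eef_pos: [0.5051, 0.1859, 0.054]
eef_rot: [3.137, -0.174, -0.003]
contact_force: [-6.3, 0.5, 10.0]
opening: 0.0249
```

```bash
python3 -m crank '1 0 0 -.02 0 0 0;1 0 0 0 0 0 0;1 0 0 0 0 0 0'; python3 -m crank '1 .06 0 -.01 0 0 0;1 0 0 0 0 0 0;1 0 0 0 0 0 0'; python3 -m crank '1 .06 0 0 0 0 0;1 0 0 0 0 0 0;1 0 0 0 0 0 0'
```

```text
time_s: 10.8
eef_pos: [0.5063, 0.1855, 0.0541]
eef_rot: [-3.136, 0.175, 0.0]
contact_force: [-1.2, 1.6, -3.3]
opening: 0.0247
time_s: 11.1
eef_pos: [0.508, 0.1847, 0.0543]
eef_rot: [3.136, -0.176, 0.0]
contact_force: [0.4, -0.4, -3.8]
opening: 0.0248
time_s: 11.4
eef_pos: [0.5094, 0.1849, 0.0545]
eef_rot: [3.137, -0.175, 0.0]
contact_force: [-0.8, 0.1, -4.2]
opening: 0.0247
```

```bash
python3 -m crank '1 0 0 .016 0 0 0;1 0 0 0 0 0 0;1 0 0 0 0 0 0'; python3 -m crank '1 .04 0 0 0 0 0;1 0 0 0 0 0 0;1 0 0 0 0 0 0'; python3 -m crank '1 .03 0 0 0 0 0;1 0 0 0 0 0 0;1 0 0 0 0 0 0'
```

```text
time_s: 11.7
eef_pos: [0.5093, 0.185, 0.0541]
eef_rot: [3.137, -0.175, 0.0]
contact_force: [0.1, 0.8, -4.2]
opening: 0.0247
time_s: 12.0
eef_pos: [0.5104, 0.1848, 0.0541]
eef_rot: [3.137, -0.175, 0.0]
contact_force: [0.3, 0.0, -4.3]
opening: 0.0247
time_s: 12.3
eef_pos: [0.5111, 0.1847, 0.0542]
eef_rot: [3.137, -0.175, 0.0]
contact_force: [0.4, -0.1, -5.0]
opening: 0.0247
```

```bash
python3 -m crank '1 0 0 .01 0 0 0;1 0 0 0 0 0 0;1 0 0 0 0 0 0'; python3 -m crank '1 .02 0 0 0 0 0;1 0 0 0 0 0 0;1 0 0 0 0 0 0'; python3 -m crank '1 .02 0 0 0 0 0;1 0 0 0 0 0 0;1 0 0 0 0 0 0'
```

```text
time_s: 12.6
eef_pos: [0.5111, 0.1847, 0.0541]
eef_rot: [3.137, -0.175, 0.0]
contact_force: [-0.6, 0.1, -1.5]
opening: 0.0248
time_s: 12.9
eef_pos: [0.5113, 0.1847, 0.0541]
eef_rot: [3.137, -0.175, -0.001]
contact_force: [-3.8, -0.8, 3.1]
opening: 0.0248
time_s: 13.2
eef_pos: [0.5116, 0.1848, 0.054]
eef_rot: [3.137, -0.175, -0.001]
contact_force: [-5.3, -0.9, 5.9]
opening: 0.0251
```

```bash
python3 -m crank '1 .01 0 -.01 0 0 0;1 0 0 0 0 0 0;1 0 0 0 0 0 0'; python3 -m crank '1 .02 0 0 0 0 0;1 0 0 0 0 0 0;1 0 0 0 0 0 0'; python3 -m crank '1 .02 0 0 0 0 0;1 0 0 0 0 0 0;1 0 0 0 0 0 0'; python3 -c "
from plant import monitor;s=monitor.read_state();print(s['contact_force'],s['ft_torque'])"
```

```text
time_s: 13.5
eef_pos: [0.5126, 0.1847, 0.054]
eef_rot: [-3.136, 0.175, -0.001]
contact_force: [-1.6, 0.7, -1.9]
opening: 0.0247
time_s: 13.8
eef_pos: [0.5127, 0.1847, 0.0541]
eef_rot: [-3.137, 0.175, 0.0]
contact_force: [-2.1, 0.6, -0.1]
opening: 0.0246
time_s: 14.1
eef_pos: [0.5128, 0.1847, 0.0541]
eef_rot: [3.137, -0.175, -0.001]
contact_force: [-4.8, 1.7, 1.0]
opening: 0.025
[-4.82868597  1.6875153   0.99546861] [ 0.41050047  0.97069962 -0.11865468]
```

```bash
python3 -m crank '1 .015 0 0 0 0 0;1 0 0 0 0 0 0;1 0 0 0 0 0 0'; python3 -m crank '1 .015 0 0 0 0 0;1 0 0 0 0 0 0;1 0 0 0 0 0 0'; python3 - <<'E'
from h import *
s=monitor.read_state();print(s['contact_force'],s['ft_torque'])
a=vision.camera("wrist");cv2.imwrite("pics/w4.png",cv2.resize(a[100:300,120:440],None,fx=2.5,fy=2.5,interpolation=cv2.INTER_CUBIC)[...,::-1])
E
```

```text
time_s: 14.4
eef_pos: [0.5128, 0.1847, 0.0541]
eef_rot: [3.137, -0.174, -0.002]
contact_force: [-6.1, 1.4, 2.4]
opening: 0.0249
time_s: 14.7
eef_pos: [0.5128, 0.1847, 0.054]
eef_rot: [3.136, -0.174, -0.003]
contact_force: [-6.9, 2.0, 2.8]
opening: 0.0248
[-6.8610401   1.97282196  2.8101442 ] [ 0.46772712  1.44946146 -0.06556112]
```

View pics/w4.png

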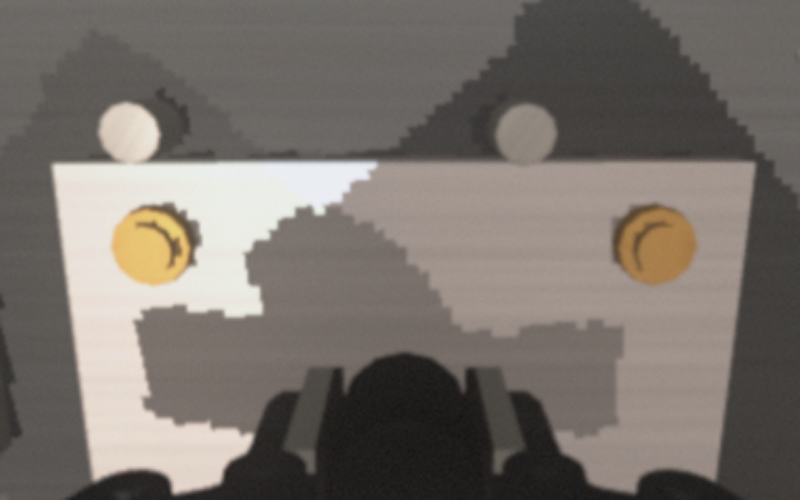

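Both dowels, at crop (130,132) and (526,133), meet the plate's edge near row 162. The b side may still have a hairline gap, so I'll turn slightly and watch the moment about z.

```bash
cat > f.py <<'E'
from h import *
F=[];T=[]
s=monitor.read_state();f=s["contact_force"];y=-.1117
R=Rn.from_rotvec(s["eef_rot"]).as_matrix();d=Rn.from_euler("z",-y).as_matrix();p=d@(s["eef_pos"]-[.5068,.1902,0])
print("t %.1f bedF"%s["time_s"],(d@f).round(1),"Mz %.2f"%s["ft_torque"][2],"bed pos mm",(p*1000).round(1),"yaw %.4f tilt"%np.arctan2(R[1,0],R[0,0]),R[2,:2].round(4))
E
python3 f.py; python3 -m crank '1 0 0 0 0 0 .05;1 0 0 0 0 0 0;1 0 0 0 0 0 0'>/dev/null; python3 f.py; python3 -m crank '1 0 0 0 0 0 .05;1 0 0 0 0 0 0;1 0 0 0 0 0 0'>/dev/null; python3 f.py
```

```text
t 14.8 bedF [-6.6  0.7  2.9] Mz 0.03 bed pos mm [ 6.6 -4.8 54. ] yaw -0.1110 tilt [-0.002   0.0005]
t 15.1 bedF [-5.9  1.3  2.1] Mz 0.06 bed pos mm [ 6.7 -4.7 54.1] yaw -0.1161 tilt [-0.0017  0.0003]
t 15.3 bedF [-5.9  1.5  1.8] Mz 0.14 bed pos mm [ 6.7 -4.6 54. ] yaw -0.1208 tilt [-0.0017  0.0003]
```

```bash
python3 -m crank '1 0 0 0 0 0 -.07;1 0 0 0 0 0 0'>/dev/null; python3 f.py; python3 -m crank '1 0 -.03 0 0 0 0;1 0 -.03 0 0 0 0;1 0 0 0 0 0 0;1 0 0 0 0 0 0'>/dev/null; python3 f.py;  python3 -m crank '1 0 -.03 0 0 0 0;1 0 -.03 0 0 0 0;1 0 0 0 0 0 0;1 0 0 0 0 0 0'>/dev/null; python3 f.py
```

```text
t 15.6 bedF [-7.2  1.7  2. ] Mz -0.07 bed pos mm [ 6.8 -4.6 54.1] yaw -0.1140 tilt [-0.0016  0.0002]
t 15.9 bedF [-6.7 -2.3  4.9] Mz -0.05 bed pos mm [ 6.8 -4.6 54.1] yaw -0.1151 tilt [-0.0022  0.0021]
t 16.4 bedF [-7.4 -5.8  7.2] Mz -0.02 bed pos mm [ 6.8 -4.4 54. ] yaw -0.1162 tilt [-0.0028  0.0038]
```

```bash
python3 -m crank '1 0 0 -.008 0 0 0;1 0 0 0 0 0 0'>/dev/null; python3 f.py; python3 -m crank '1 0 -.03 -.005 0 0 0;1 0 -.02 0 0 0 0;1 0 0 0 0 0 0'>/dev/null; python3 f.py;  python3 -m crank '1 0 -.03 0 0 0 0;1 0 -.02 0 0 0 0;1 0 0 0 0 0 0'>/dev/null; python3 f.py
```

```text
t 16.6 bedF [-7.  -5.5  4.6] Mz -0.10 bed pos mm [ 6.7 -4.4 54.1] yaw -0.1161 tilt [-0.0028  0.0037]
t 16.9 bedF [-7.3 -7.8  5.7] Mz -0.05 bed pos mm [ 6.7 -4.2 54.1] yaw -0.1169 tilt [-0.0034  0.0052]
t 17.1 bedF [-7.  -9.1  7.9] Mz 0.00 bed pos mm [ 6.7 -3.7 54.1] yaw -0.1175 tilt [-0.0036  0.0061]
```

```bash
python3 -m crank '1 -.02 0 -.012 0 0 0;1 0 0 0 0 0 0;1 0 0 0 0 0 0'>/dev/null; python3 f.py; python3 -m crank '1 0 -.02 0 0 0 0;1 0 -.02 0 0 0 0;1 0 0 0 0 0 0'>/dev/null; python3 f.py;  python3 -m crank '1 0 -.02 0 0 0 0;1 0 -.02 0 0 0 0;1 0 0 0 0 0 0'>/dev/null; python3 f.py
```

```text
t 17.4 bedF [-4.4 -3.8  2.1] Mz -0.09 bed pos mm [ 6.7 -2.1 54.2] yaw -0.1166 tilt [-0.0023  0.0038]
t 17.8 bedF [-4.9 -5.9  0.9] Mz -0.08 bed pos mm [ 6.7 -1.2 54.2] yaw -0.1166 tilt [-0.0024  0.004 ]
t 18.1 bedF [-4.2 -5.7  1.4] Mz -0.08 bed pos mm [ 6.7 -0.2 54.2] yaw -0.1166 tilt [-0.0023  0.0039]
```

```bash
python3 -m crank '1 0 -.03 0 0 0 0;1 0 -.03 0 0 0 0;1 0 -.03 0 0 0 0;1 0 -.03 0 0 0 0;1 0 -.03 0 0 0 0;1 0 0 0 0 0 0'>/dev/null; python3 f.py; python3 -m crank '1 0 -.03 0 0 0 0;1 0 -.03 0 0 0 0;1 0 -.03 0 0 0 0;1 0 -.03 0 0 0 0;1 0 -.03 0 0 0 0;1 0 0 0 0 0 0'>/dev/null; python3 f.py
```

```text
t 18.6 bedF [-4.4 -4.7  1.3] Mz -0.05 bed pos mm [ 6.7  3.6 54.2] yaw -0.1165 tilt [-0.0023  0.0039]
t 19.2 bedF [-4.8 -4.5  1.2] Mz -0.06 bed pos mm [ 6.7  7.3 54.2] yaw -0.1166 tilt [-0.0023  0.0039]
```

```bash
python3 -m crank '1 0 -.03 0 0 0 0;1 0 -.03 0 0 0 0;1 0 -.03 0 0 0 0;1 0 -.03 0 0 0 0;1 0 -.03 0 0 0 0;1 0 0 0 0 0 0'>/dev/null; python3 f.py; for i in 1; do python3 -m crank '1 0 -.02 0 0 0 0;1 0 -.02 0 0 0 0;1 0 0 0 0 0 0'>/dev/null; python3 f.py; python3 -m crank '1 0 -.02 0 0 0 0;1 0 0 0 0 0 0'>/dev/null; python3 f.py; done
```

```text
t 19.9 bedF [-5.2 -5.1  0.9] Mz -0.10 bed pos mm [ 6.8 11.1 54.2] yaw -0.1166 tilt [-0.0023  0.0039]
t 20.1 bedF [-3.9 -5.4  1.3] Mz -0.10 bed pos mm [ 6.7 12.  54.2] yaw -0.1166 tilt [-0.0024  0.004 ]
t 20.4 bedF [-4.5 -5.8  1.8] Mz -0.09 bed pos mm [ 6.8 12.5 54.2] yaw -0.1167 tilt [-0.0023  0.004 ]
```

```bash
for i in 1; do python3 -m crank '1 0 -.02 0 0 0 0;1 0 -.01 0 0 0 0;1 0 0 0 0 0 0'>/dev/null; python3 f.py; python3 -m crank '1 0 -.02 0 0 0 0;1 0 -.01 0 0 0 0;1 0 0 0 0 0 0'>/dev/null; python3 f.py; python3 -m crank '1 0 -.02 0 0 0 0;1 0 -.01 0 0 0 0;1 0 0 0 0 0 0'>/dev/null; python3 f.py; done
```

```text
t 20.6 bedF [-4.9 -5.8  1.2] Mz -0.09 bed pos mm [ 6.8 13.2 54.2] yaw -0.1167 tilt [-0.0023  0.0041]
t 20.9 bedF [-5.6 -4.7  2.1] Mz -0.11 bed pos mm [ 6.7 13.9 54.2] yaw -0.1166 tilt [-0.0024  0.0041]
t 21.2 bedF [-5.  -5.3  1.9] Mz -0.06 bed pos mm [ 6.8 14.6 54.2] yaw -0.1167 tilt [-0.0023  0.0041]
```

```bash
for i in 1; do python3 -m crank '1 0 -.02 0 0 0 0;1 0 0 0 0 0 0;1 0 0 0 0 0 0'>/dev/null; python3 f.py; python3 -m crank '1 0 -.02 0 0 0 0;1 0 0 0 0 0 0;1 0 0 0 0 0 0'>/dev/null; python3 f.py; python3 -m crank '1 0 -.02 0 0 0 0;1 0 0 0 0 0 0;1 0 0 0 0 0 0'>/dev/null; python3 f.py; done
```

```text
t 21.6 bedF [-4.6 -6.1  1.2] Mz -0.12 bed pos mm [ 6.8 15.2 54.2] yaw -0.1167 tilt [-0.0023  0.0041]
t 21.9 bedF [-6.  -5.8  1.9] Mz -0.12 bed pos mm [ 6.7 15.7 54.2] yaw -0.1167 tilt [-0.0024  0.0041]
t 22.1 bedF [-4.9 -5.4  1. ] Mz -0.13 bed pos mm [ 6.8 16.2 54.2] yaw -0.1167 tilt [-0.0023  0.004 ]
```

```bash
for i in 1; do python3 -m crank '1 0 -.02 0 0 0 0;1 0 0 0 0 0 0;1 0 0 0 0 0 0'>/dev/null; python3 f.py; python3 -m crank '1 0 -.02 0 0 0 0;1 0 0 0 0 0 0;1 0 0 0 0 0 0'>/dev/null; python3 f.py; python3 -m crank '1 0 -.02 0 0 0 0;1 0 0 0 0 0 0;1 0 0 0 0 0 0'>/dev/null; python3 f.py; done
```

```text
t 22.4 bedF [-4.7 -5.9  2.2] Mz -0.14 bed pos mm [ 6.8 16.7 54.2] yaw -0.1167 tilt [-0.0023  0.0041]
t 22.8 bedF [-5.  -5.7  0.8] Mz -0.10 bed pos mm [ 6.8 17.2 54.2] yaw -0.1167 tilt [-0.0024  0.0041]
t 23.1 bedF [-4.3 -6.2  1.6] Mz -0.07 bed pos mm [ 6.8 17.6 54.2] yaw -0.1167 tilt [-0.0023  0.0042]
```

```bash
python3 - <<'E'
from h import *
a=vision.camera("wrist");cv2.imwrite("pics/w5.png",cv2.resize(a[100:340,60:380],None,fx=2.5,fy=2.5,interpolation=cv2.INTER_CUBIC)[...,::-1])
E
```

```text
(no output)
```

View pics/w5.png

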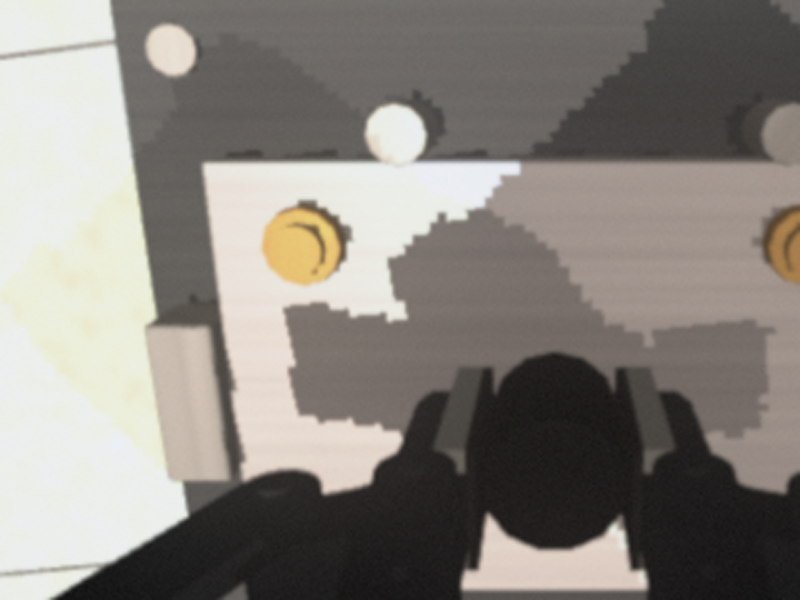

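The stop's near edge is at crop (213,330) and the plate's end is at (222,330). Once I allow for about 13 px of parallax from the 6 mm height difference, it is within a millimetre of home. I'll continue in fine steps.

```bash
for i in 1; do python3 -m crank '1 0 -.02 0 0 0 0;1 0 0 0 0 0 0;1 0 0 0 0 0 0'>/dev/null; python3 f.py; python3 -m crank '1 0 -.02 0 0 0 0;1 0 0 0 0 0 0;1 0 0 0 0 0 0'>/dev/null; python3 f.py; python3 -m crank '1 0 -.02 0 0 0 0;1 0 0 0 0 0 0;1 0 0 0 0 0 0'>/dev/null; python3 f.py; done
```

```text
t 23.4 bedF [-4.2 -7.7  2.3] Mz -0.08 bed pos mm [ 6.8 17.6 54.2] yaw -0.1169 tilt [-0.0025  0.0049]
t 23.7 bedF [-5.2 -8.8  3.2] Mz -0.02 bed pos mm [ 6.8 17.6 54.2] yaw -0.1172 tilt [-0.0027  0.0055]
t 24.0 bedF [-4.5 -8.4  4.6] Mz -0.01 bed pos mm [ 6.8 17.7 54.2] yaw -0.1176 tilt [-0.0029  0.0061]
```

```bash
python3 -m crank '1 0 -.03 0 0 0 0;1 0 0 0 0 0 0;1 0 0 0 0 0 0'>/dev/null; python3 f.py; python3 -m crank '1 .01 -.03 -.004 0 0 0;1 0 0 0 0 0 0;1 0 0 0 0 0 0'>/dev/null; python3 f.py;python3 - <<'E'
from h import *
a=vision.camera("wrist");cv2.imwrite("pics/w6.png",cv2.resize(a[100:300,60:430],None,fx=2.1,fy=2.1,interpolation=cv2.INTER_CUBIC)[...,::-1])
E
```

```text
t 24.3 bedF [ -5.  -10.3   6.2] Mz 0.03 bed pos mm [ 6.8 17.7 54.2] yaw -0.1180 tilt [-0.0032  0.0071]
t 24.6 bedF [ -6.3 -12.1   8. ] Mz -0.06 bed pos mm [ 6.8 17.7 54.2] yaw -0.1184 tilt [-0.0039  0.0082]
```

View pics/w6.png

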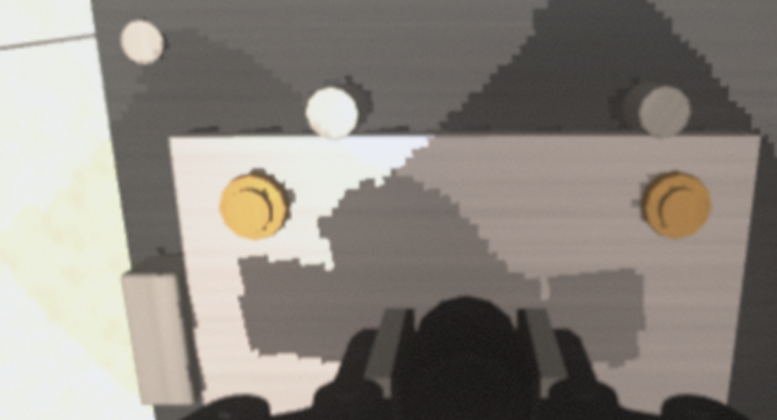

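Both dowels, at (332,112) and (665,111), bear on the edge at rows 134–137, parallel to it. The end stop is met and the force has built up with no further motion. I'll ease off a little and open.

```bash
python3 -m crank '1 0 .04 0 0 0 0;1 0 .03 0 0 0 0;1 0 0 0 0 0 0'>/dev/null; python3 f.py; python3 -m crank '.6 0 0 0 0 0 0;.5 0 0 0 0 0 0;.4 0 0 0 0 0 0;.2 0 0 0 0 0 0;0 0 0 0 0 0 0;0 0 0 0 0 0 0;0 0 0 0 0 0 0;0 0 0 0 0 0 0' 20 ; python3 f.py
```

```text
t 24.9 bedF [-5.7 -8.4  3.6] Mz -0.05 bed pos mm [ 6.8 17.7 54.2] yaw -0.1173 tilt [-0.0032  0.0058]
time_s: 25.75
eef_pos: [0.5169, 0.211, 0.0549]
eef_rot: [-3.136, 0.18, -0.0]
contact_force: [0.1, -0.5, -0.1]
opening: 0.0854
t 25.8 bedF [ 0.2 -0.5 -0.1] Mz -0.07 bed pos mm [ 7.7 21.8 54.9] yaw -0.1147 tilt [ 0.0001 -0.0001]
```

Released with zero force. I'll go straight up, then check from above.

```bash
python3 -m crank '0 0 .1 -.2 0 0 0;0 0 0 -.4 0 0 0;0 0 0 -.8 0 0 0;0 0 0 -.8 0 0 0;0 0 0 -.8 0 0 0;0 0 0 -.8 0 0 0;0 0 0 -.8 0 0 0;0 0 0 0 0 0 0;0 0 0 0 0 0 0;0 0 0 0 0 0 0'
python3 - <<'E'
from h import *
s=monitor.read_state();a=vision.camera("wrist");np.save("w7.npy",{"s":s},allow_pickle=True)
cv2.imwrite("pics/w7.png",cv2.resize(a[40:300,100:440],None,fx=2.3,fy=2.3,interpolation=cv2.INTER_CUBIC)[...,::-1])
E
```

```text
time_s: 26.75
eef_pos: [0.516, 0.2081, 0.1692]
eef_rot: [3.136, -0.18, -0.002]
contact_force: [0.0, 0.2, 0.3]
opening: 0.0854
```

View pics/w7.png

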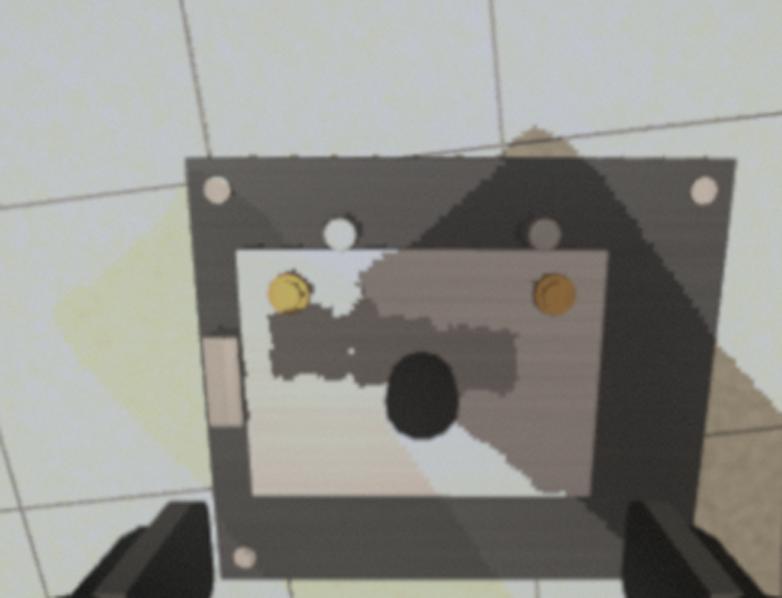

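The plate lies flat, with its edge at row 249 against dowels (340,233) and (544,233) and its end beside the stop at (240,380). I'll check this numerically.

```bash
python3 - <<'E'
from h import *
s=monitor.read_state();c=cam("wrist",s);P=lambda l:[((u+.5)/2.3-.5+100,(v+.5)/2.3-.5+40) for u,v in l]
b,r=fitpose(c,P([(188,158),(735,159),(340,233),(544,233),(223,578)]),[(.09,.105,.012),(.09,-.105,.012),(.062,.045,.028),(.062,-.03,.028),(-.09,.105,.012)],0)
p,r2=fitpose(c,P([(236,250),(607,250),(592,496),(253,496),(289,292),(555,293)]),[(.05,.07,.01),(.05,-.07,.01),(-.05,-.07,.01),(-.05,.07,.01),(.034,.05,.019),(.034,-.05,.019)],.012)
R=Rn.from_euler("z",-b[2]).as_matrix();print(R@[*(p-b)[:2],0]*1000,p[2]-b[2],abs(r).max(),abs(r2).max())
E
```

```text
[ 6.35681637 15.11063984  0.        ] 0.0004114729173454179 2.0333836273655947 1.2835735044925514
```

```bash
python3 -c "
from plant import workorder;print(workorder.hand_in())"
```

```text
the job is handed in; nothing more can be done
None
```

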